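# Find the true blower rotor on the knife-edge balance

### The job

One of the two blower rotors on the slab is heavy on one side. Balance them on the knife-edge stand, paddles along the beam: leave the true one sitting on the balance with the beam level, and put the off-centre one upright in the reject tray; never let a rotor tip over.

Things in the scene. Friction and masses are not known exactly. Their poses are not given: they have to be found in the camera images.
- rotor_a: A two-paddle cast-aluminium rotor standing on its hub, 60 mm diameter x 28 mm; above it a 30 mm diameter boss, 30 to 60 mm over the foot, to grip from above. Two paddles along x reach 70 mm each way, 44 mm wide, 13 to 35 mm over the foot. 0.24 to 0.36 kg. Origin: centre of the foot's underside, z up. Looks just like rotor_b; either may be the off-centre one.
- rotor_b: Twin cast-aluminium rotor standing on its hub, 60 mm diameter x 28 mm; above it a 30 mm diameter boss, 30 to 60 mm over the foot, to grip from above. Two paddles along x reach 70 mm each way, 44 mm wide, 13 to 35 mm over the foot. 0.24 to 0.36 kg. Origin: centre of the foot's underside, z up. Exactly one rotor, drawn anew each time, has its centre of mass 13 to 17 mm off axis along x.
- seat (a point): Centre of the balance's seat, on its floor, 70 mm above the slab: square dish on a rocking beam, floor 64 mm wide, rims flaring outward to 7 mm high, guiding a hub within 5 mm. x along the 150 mm beam, y along the knife-edge axis, z up; rocks with the beam. Knife posts 50 mm either side along y end below the floor.
- beam (a joint): Beam tilt in rad, 0 level, positive: +x end down, stops +-0.18. Springs back level when empty; settles in about 1 s. True rotor seated, paddles along x: within 0.06 if well centred. Off-centre rotor: leans beyond 0.11 to its heavy side; the rotor leans too (boss shifts about 8 mm) and can be lifted off by its boss.
- tray: Reject tray: fixed open square dark steel tray, 190 x 190 mm outside, walls 4 mm thick and 22 mm high, floor 4 mm above the slab. Origin: centre of its underside; x, y along its sides.

How it is judged:
By the outcome, as a careful person would: the job done as asked, in the order asked, and still so for the second after the job is handed in, with the robot touching nothing.
It also fails if it takes over 72 s, if anything falls off the work surface, if the arm or the gripper's body presses on something with over 40 N, if the wrist force passes 120 N, or if a joint passes its speed limit or range.

### The arm

A 6-joint arm with a two-finger parallel gripper is mounted at the origin on the work surface. World frame = base frame: x ahead of the robot, y to its left, z up, the work surface at z = 0. Lengths are in m, angles in rad, forces in N, time in s.
With the tool pointing down it reaches from about 0.375 to 0.975 m from the base axis. Payload 3.8 kg.
Tool frame: the origin (TCP) lies at the very end of the fingers, on their centre line; the grasp point (between the pads) lies bot.hold_point_z behind it (bot.hold_point_z is the distance from the TCP to the grasp point, in m); z points along the fingers, y is the line along which they close (so a half turn about z gives the same grasp; the last joint's range is limited). The gripper opens to 85 mm and grips with 20 to 120 N. Pads are 22 mm wide; open, the fingers measure 114 mm over their backs; the gripper's body (76 mm by 85 mm) begins 54 mm behind the grasp point. The pads swing forward as they close: fully open they stand 13 mm farther back than shut.
Start: joints at [-1.36, 0.264, 1.604, -0, 1.274, -0.037], TCP at [0.166, -0.654, 0.231] pointing down, gripper open.
Joint ranges: [-2.63, 2.63], [-0.94, 2.18], [0.31, 2.57], [-1.31, 4.45], [0, 2.66], [-2.55, 2.55]. Speed limits (rad/s): [2.57, 2.57, 3.14, 3.14, 3.14, 3.14].

### API

Orientations are given as a rotation vector (axis times angle).
In Python, from workcell import bot, vision, telemetry gives the robot as it stands (bot), with the cameras (vision) and the readings (telemetry).
- The arm moves only by the tool jog_arm, called after "Call:" as name(argument=value, ...) on one line, values as JSON. Schema: {"type":"object","properties":{"deltas":{"type":"array","items":{"type":"number"},"minItems":4,"maxItems":20},"jaw":{"type":"number"},"force":{"type":"number"},"only":{"type":"string"},"quiet":{"type":"boolean"},"lines":{"type":"string"}},"required":["deltas"],"additionalProperties":false}. deltas is one flat list of numbers that holds 1 to 5 rows one after another, with no inner brackets; each row has 4 numbers: dx, dy, dz in shares of 0.4 m (1.0 is 0.4 m), then a turn about the tool's z in normalised numbers (1 is pi/2 rad); each row shifts and turns the commanded pose from where the row before left it, along the tool's axes as they then stand; what a row does not reach is not made up. A row lasts 1/8 s, in which the tool goes at most 0.0625 m and 0.188 rad, less where a joint would pass 70% of its speed; a pose out of reach is approached as far as the arm can. jaw is the opening from 0.0 (shut) to 1.0 (fully open), set as the call begins (left out keeps the last). The fingers move at their own pace and stop on an object; force is the grip in N (left out, the last holds). Time passes only in rows, so rows that do not move let the fingers close. The tool returns the time, the measured TCP pose, the force, the opening and the grip force at its end. only (a regular expression) keeps the lines of the reply that match it, lines (a string "A,B") keeps lines A to B, and quiet returns only ok. Input that does not fit is refused with a message, and nothing moves.
- telemetry.read_state(): the state, without advancing time (a new reading comes with each control period).
- vision.read_camera(name): name is "scene" or "top"; returns the picture (384x512x3 uint8, red, green, blue); there is no depth.
- vision.camera_info(name): a dict with "intrinsics" (3x3 intrinsics, pixels), "k1" (the pictures are not rectified: a ray, as slopes to the right and down, at radius r is drawn at 1 + k1 r^2 times it, then the intrinsics apply), "extrinsics" (4x4, takes a point from camera to world coordinates). Camera axes: x right, y down, z forward; pixel columns grow to the right and rows downward; lengths in m; the calibration is good to about 2 mm. A picture is of the moment at which its call begins. camera_info takes no time and is no camera call.
- bot.finish_job(): hands the job in; it is judged then, once.
The state is a dict: "time": time; "q": joint angles; "joint_vel": joint speeds; "joint_torque": joint torques, N m; "tool_pos": TCP position; "tcp_rot": TCP orientation; "wrist_force": force on the tool from outside, world axes, zero at the start; "torque": the same for the moment, N m; "width": opening from 0.0 (shut) to 1.0 (fully open); "grip_force": force on a finger pad.
Only numpy, scipy, OpenCV 4.12 (cv2) and the standard library are available. Lean on these libraries where they do the work, as an engineer would, in place of code of your own. Each camera call takes 0.05 s, during which the arm holds its last target. There are 200 camera calls.

## Working session

There is one attempt and no reset: what is moved stays moved. The work goes in short steps, Python scripts to look and compute and a tool call to move; the robot and the scene stay as the last step left them, time stands still between calls to the robot, and variables do not carry over. Pictures are saved under pics/ and viewed, at most 10 in all, crops included, and the job is handed in when it is done.

```bash
ls; mkdir -p pics
```

Run:
```python
from workcell import bot, vision, telemetry
import cv2
for n in("scene","top"):
    cv2.imwrite(f"pics/{n}0.png",vision.read_camera(n)[:,:,::-1]); i=vision.camera_info(n); print(n,i)
s=telemetry.read_state();print(s['time'],s['tool_pos'],s['tcp_rot'],bot.hold_point_z)
```

```text
pics
workcell.py
scene {'intrinsics': array([[347.8572446 ,   0.        , 252.5988602 ],
       [  0.        , 347.8572446 , 195.05931374],
       [  0.        ,   0.        ,   1.        ]]), 'k1': -0.04023864965656115, 'extrinsics': array([[ 0.56160393,  0.69997471, -0.4411762 ,  0.87139915],
       [ 0.8272997 , -0.48360315,  0.28583771, -0.26064708],
       [-0.01327503, -0.52551252, -0.85068229,  0.78197868],
       [ 0.        ,  0.        ,  0.        ,  1.        ]])}
top {'intrinsics': array([[375.4796249 ,   0.        , 252.75685027],
       [  0.        , 375.4796249 , 188.85546993],
       [  0.        ,   0.        ,   1.        ]]), 'k1': -0.044695764872571944, 'extrinsics': array([[-0.0223408 , -0.9847902 ,  0.17230542,  0.38282837],
       [-0.99971269,  0.02050846, -0.01240729, -0.01082229],
       [ 0.00868486, -0.17253311, -0.98496543,  0.9158954 ],
       [ 0.        ,  0.        ,  0.        ,  1.        ]])}
0.1 [ 0.16543594 -0.65373316  0.23005731] [-3.11544344e+00 -3.88074414e-01  2.74282040e-04] 0.0187
```

View pics/scene0.png

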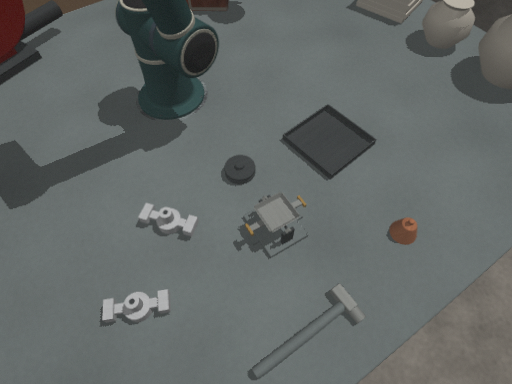

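View pics/top0.png

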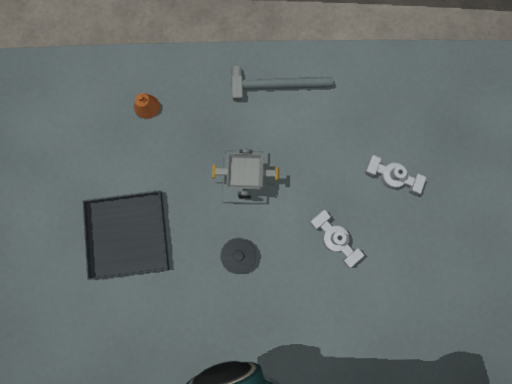

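The scene view shows rotors at (137,305) and (168,218), the stand at (277,213) and the tray at (329,140). In the top view they are at (396,175), (337,237), (246,171) and (127,235). The beam has orange tips along the image's left-right axis in the top view. Next I'll enlarge to pick points.

Create h.py:
```python
import numpy as np,cv2
from workcell import bot, vision, telemetry
def ray(n,uv):
    i=vision.camera_info(n);K=i['intrinsics'];E=i['extrinsics']
    d=np.array([(uv[0]-K[0,2])/K[0,0],(uv[1]-K[1,2])/K[1,1]]);r=d.copy()
    for _ in range(20): r=d/(1+i['k1']*(r@r))
    return E[:3,3],E[:3,:3]@np.r_[r,1]
def plane(n,uv,z):
    o,d=ray(n,uv);return o+d*(z-o[2])/d[2]
def tri(us,ut):
    o1,d1=ray("scene",us);o2,d2=ray("top",ut)
    t=np.linalg.lstsq(np.c_[d1,-d2],o2-o1,rcond=None)[0]
    a=o1+d1*t[0];b=o2+d2*t[1];return (a+b)/2,np.linalg.norm(a-b)
def proj(n,p):
    i=vision.camera_info(n);E=i['extrinsics'];c=E[:3,:3].T@(np.array(p)-E[:3,3]);r=c[:2]/c[2]
    r=r*(1+i['k1']*(r@r));return r*i['intrinsics'][0,0]+i['intrinsics'][:2,2]
def crop(im,c,h,s):  # half size h, scale s, grid ticks each 10 px
    x,y=int(c[0])-h,int(c[1])-h
    o=cv2.resize(im[y:y+2*h,x:x+2*h],None,fx=s,fy=s,interpolation=cv2.INTER_CUBIC)
    for k in range(-(-x//10)*10,x+2*h,10):
        cv2.line(o,((k-x)*s,0),((k-x)*s,5),(0,255,255),1);cv2.putText(o,str(k),((k-x)*s,14),0,.3,(0,255,255))
    for k in range(-(-y//10)*10,y+2*h,10):
        cv2.line(o,(0,(k-y)*s),(5,(k-y)*s),(0,255,255),1);cv2.putText(o,str(k),(6,(k-y)*s+3),0,.3,(0,255,255))
    return o
```

Run:
```python
from h import *
S=cv2.imread("pics/scene0.png");T=cv2.imread("pics/top0.png")
r1=[crop(S,c,33,4) for c in((137,305),(168,218),(277,213))]
r2=[crop(T,c,33,4) for c in((396,175),(337,237),(246,171))]
cv2.imwrite("pics/c1.png",np.vstack([np.hstack(r1),np.hstack(r2)]))
for n,I in(("scene",S),("top",T)):
    m=cv2.inRange(I,(165,)*3,(255,)*3)
    if n=="top": m[:60]=0
    for c in cv2.findContours(m,0,2)[0]:
        if cv2.contourArea(c)>150: print(n,cv2.minAreaRect(c))
    hsv=cv2.cvtColor(I,cv2.COLOR_BGR2HSV);o=cv2.inRange(hsv,(12,120,120),(30,255,255))
    for c in cv2.findContours(o,0,2)[0]:
        if cv2.contourArea(c)>8: print(n,"orange",c.reshape(-1,2).mean(0),cv2.contourArea(c))
```

```text
scene ((107.5, 309.0), (20.0, 9.0), 90.0)
scene ((138.06932067871094, 303.3069152832031), (24.063034057617188, 33.209800720214844), 50.710594177246094)
scene ((171.8870086669922, 219.6998291015625), (44.43241500854492, 20.943191528320312), 19.179006576538086)
scene orange [248.86666667 228.6       ] 12.0
top ((340.0000305175781, 242.50003051757812), (48.790367126464844, 23.33452033996582), 45.0)
top ((391.5, 174.5), (21.0, 27.0), 90.0)
top orange [275.8 172.7] 16.5
top orange [213.         171.71428571] 16.5
top orange [141.76190476 100.33333333] 145.0
```

View pics/c1.png

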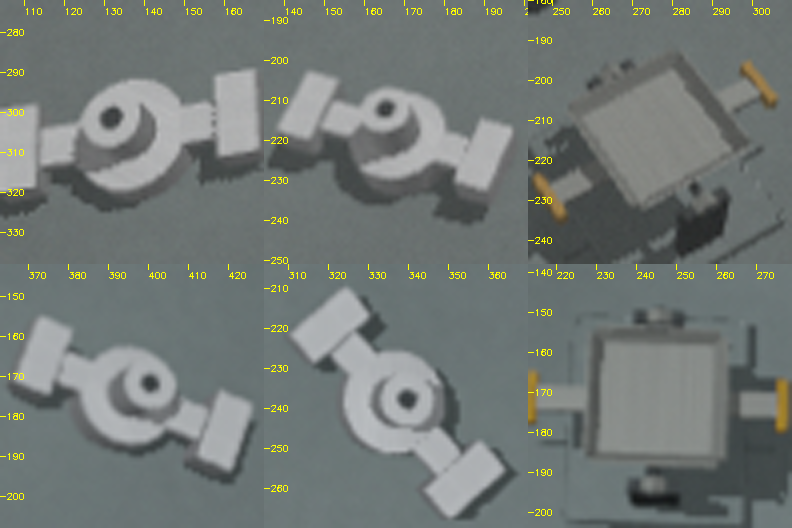

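Bosses' holes read clearly in both views, as do the paddle plates, the dish's rim corners and the orange tips. I'll triangulate those.

Create m.py:
```python
from h import *
cs=[(137,305),(168,218),(277,213)];ct=[(396,175),(337,237),(246,171)]
def S(k,p): return np.array([(p[0]-264*k+.5)/4-.5+cs[k][0]-33,(p[1]+.5)/4-.5+cs[k][1]-33])
def T(k,p): return np.array([(p[0]-264*k+.5)/4-.5+ct[k][0]-33,(p[1]-264+.5)/4-.5+ct[k][1]-33])
np.set_printoptions(precision=4,suppress=True)
bs=[(111,118),(386,110)];bt=[(150,383),(407,399)]
pt=[((47,354),(228,430)),((331.5,323),(467,479))]
for k in(0,1):
    print("boss",k,*tri(S(k,bs[k]),T(k,bt[k])))
    a,b=[plane("top",T(k,p),.035) for p in pt[k]];d=b-a
    print(" paddles mid",(a+b)/2,"len",np.linalg.norm(d),"yaw",np.arctan2(d[1],d[0]))
a,e=tri(S(1,(308,105)),T(1,(331.5,323)));b,f=tri(S(1,(484,156)),T(1,(467,479)));print("paddle tri",a,e,b,f)
# dish rim: corners far-left.. scene order left,top,right,bottom ; match in top
sr=[(569,103),(676,52),(752,148),(640,208)];tr=[(586,462),(594,330),(724,330),(724,466)]
P=[]
import itertools
for r in range(4):
    q=[tri(S(2,sr[i]),T(2,tr[(i+r)%4])) for i in range(4)]
    if max(e for _,e in q)<.02: print("rim",r,[ (p.round(4),round(e,4)) for p,e in q],np.mean([p for p,_ in q],0))
o=[T(2,(532,394)),T(2,(782,404))]; 
for u in(S(2,(550,196)),S(2,(759,84))): print([tri(u,v) for v in o])
I=cv2.imread("pics/top0.png");g=cv2.cvtColor(I,cv2.COLOR_BGR2GRAY);m=cv2.inRange(g,0,62)
for c in cv2.findContours(m,0,2)[0]:
    if cv2.contourArea(c)>2000: 
        r=cv2.minAreaRect(c);print("dark",r); 
        if r[0][0]<200: print("tray",plane("top",r[0],.012),[plane("top",p,.022) for p in cv2.boxPoints(r)])
```

```bash
python3 m.py
```

```text
boss 0 [ 0.5675 -0.3709  0.0583] 0.00035816003741440805
 paddles mid [ 0.5672 -0.3723  0.035 ] len 0.11801942940021748 yaw -2.000322777707671
boss 1 [ 0.4166 -0.2165  0.0579] 0.0003095364103458161
 paddles mid [ 0.4167 -0.2172  0.035 ] len 0.11882830124429766 yaw -2.464439089860206
paddle tri [ 0.4442 -0.2099  0.1186] 0.09325996072625 [ 0.4021 -0.2185 -0.0082] 0.1124887200731317
rim 3 [(array([ 0.5313, -0.0398,  0.0795]), np.float64(0.0038)), (array([0.5358, 0.0371, 0.072 ]), np.float64(0.0004)), (array([0.6135, 0.0325, 0.0739]), np.float64(0.0024)), (array([ 0.6101, -0.0434,  0.0788]), np.float64(0.0003))] [ 0.5727 -0.0034  0.0761]
[(array([0.5668, 0.003 , 0.0278]), np.float64(0.14128875786885675)), (array([ 0.5691, -0.0767,  0.0636]), np.float64(0.00011560879136987352))]
[(array([0.5782, 0.0685, 0.063 ]), np.float64(8.86981275506791e-05)), (array([ 0.585 , -0.0252,  0.167 ]), np.float64(0.1158770573774756))]
```

Boss heights come out at 58 mm and the rim at 76 mm, matching the text. Seat ≈ (0.573, -0.004), beam yaw ≈ 1.51. The paddle spacing is plausible. Next, the tray centre and the deltas to the first rotor.

Create d.py:
```python
import sys,numpy as np
from workcell import bot, vision, telemetry
from scipy.spatial.transform import Rotation as R
# python3 d.py x y z yaw : tool-axis delta after turn
t=np.array([float(v) for v in sys.argv[1:4]]);s=telemetry.read_state();M=R.from_rotvec(s['tcp_rot']).as_matrix()
th=np.arctan2(M[1,0],M[0,0]);turn=-(float(sys.argv[4])-th);turn=(turn+np.pi/2)%np.pi-np.pi/2
d=(M@R.from_rotvec([0,0,turn]).as_matrix()).T@(t-s['tool_pos'])
print("t",s['time'],"pos",s['tool_pos'].round(4),"yaw",th.round(4),"tilt",M[2,2].round(5),"| turn",turn.round(4),"d",d.round(4),"F",s['wrist_force'].round(2),"M",s['torque'].round(3),"w",s['width'].round(3),"q6",s['q'][5].round(2))
```

Run:
```python
from h import *
for n in("top","scene"):
    I=cv2.imread(f"pics/{n}0.png");g=cv2.cvtColor(I,cv2.COLOR_BGR2GRAY);m=cv2.inRange(g,0,66)
    for c in cv2.findContours(m,0,2)[0]:
        r=cv2.minAreaRect(c)
        if cv2.contourArea(c)>1000 and (n=="top" and r[0][0]<200 or n=="scene" and abs(r[0][0]-329)<30):
            print(n,r);p=cv2.approxPolyDP(c,10,True).reshape(-1,2)
            print([plane(n,q,.022)[:2].round(3) for q in p])
```

```bash
python3 d.py .5675 -.3709 .23 1.141
```

```text
scene ((328.41943359375, 139.09033203125), (73.23780822753906, 62.144222259521484), 41.72951126098633)
[array([0.339, 0.364]), array([0.369, 0.169]), array([0.55 , 0.193]), array([0.52 , 0.388])]Traceback (most recent call last):
  File "d.py", line 8, in <module>
    print("t",s['time'],"pos",s['tool_pos'].round(4),"yaw",th.round(4),"tilt",M[2,2].round(5),"| turn",turn.round(4),"d",d.round(4),"F",s['wrist_force'].round(2),"M",s['torque'].round(3),"w",s['width'].round(3),"q6",s['q'][5].round(2))
                                                                                                                                                                                               ^^^^^^^^^^^^^^^^
AttributeError: 'float' object has no attribute 'round'
```

```bash
sed -i "s/s\['width'\].round(3)/round(float(s['width']),3)/" d.py; python3 -c "
from h import *
for p in((83,200),(163,192),(173,269),(90,279),(127,235)): print(plane('top',p,.022).round(3))
print(plane('top',(127,235),.004),tri((329,140),(127,235)))"
python3 d.py .5675 -.3709 .23 1.141
```

```text
[0.52  0.389 0.022]
[0.536 0.195 0.022]
[0.353 0.168 0.022]
[0.333 0.363 0.022]
[0.434 0.279 0.022]
[0.43533012 0.28454718 0.004     ] (array([0.43690558, 0.28750379, 0.00297166]), np.float64(0.005792941950046938))
t 0.1 pos [ 0.1654 -0.6537  0.2301] yaw 0.2479 tilt -1.0 | turn -0.8931 d [0.4246 0.2476 0.0005] F [-0.24  0.5  -0.56] M [ 0.024 -0.015  0.028] w 0.997 q6 -0.04
```

Careful with the scale: shifts go in shares of 0.4 m and turns go in shares of pi/2 rad. That gives: -0.1786 rad / 1.5708 = -0.1137.

Call:
jog_arm(deltas=[0,0,0,-0.1137,0,0,0,-0.1137,0,0,0,-0.1137,0,0,0,-0.1137,0,0,0,-0.1137], jaw=1.0, force=80)

```text
time: 0.72
tool_pos: [0.1655, -0.6539, 0.2305]
tcp_rot: [-2.638, -1.703, -0.001]
wrist_force: [-0.6, -0.3, -0.3]
width: 0.997
grip_force: 0.0
```

Call:
jog_arm(deltas=[0.1175,0.0688,0,0,0.1175,0.0688,0,0,0.1175,0.0688,0,0,0.1175,0.0688,0,0,0.1175,0.0688,0,0])

```text
time: 1.35
tool_pos: [0.3896, -0.4967, 0.2307]
tcp_rot: [-2.644, -1.696, 0.0]
wrist_force: [0.0, -0.2, 0.5]
width: 0.999
grip_force: 0.0
```

Call:
jog_arm(deltas=[0.1175,0.0688,0,0,0.1175,0.0688,0,0,0.1175,0.0688,0,0,0.1175,0.0688,0,0,0,0,0,0])

```text
time: 1.98
tool_pos: [0.5695, -0.37, 0.2304]
tcp_rot: [-2.639, -1.702, -0.001]
wrist_force: [-0.5, -0.2, 0.5]
width: 0.999
grip_force: 0.0
```

```bash
python3 d.py .5675 -.3709 .034 1.141
```

```text
t 1.975 pos [ 0.5695 -0.37    0.2304] yaw 1.1456 tilt -1.0 | turn 0.0046 d [-0.0019 -0.0013  0.1964] F [-0.51 -0.18  0.46] M [-0.037  0.05  -0.008] w 0.999 q6 -0.19
```

Converted, 0.05 m / 0.4 = 0.125, 0.04 m / 0.4 = 0.1.

Call:
jog_arm(deltas=[-0.0048,-0.0033,0.1,0,0,0,0.125,0,0,0,0.125,0,0,0,0.09,0,0,0,0.05,0])

```text
time: 2.6
tool_pos: [0.5623, -0.3738, 0.0322]
tcp_rot: [-2.641, -1.693, 0.003]
wrist_force: [0.0, 0.3, 0.4]
width: 0.998
grip_force: 0.0
```

Call:
jog_arm(deltas=[0,0,0,0,0,0,0,0])

```text
time: 2.85
tool_pos: [0.566, -0.3754, 0.0372]
tcp_rot: [2.642, 1.694, 0.002]
wrist_force: [-0.4, -0.1, -0.3]
width: 0.997
grip_force: 0.0
```

```bash
python3 d.py .5675 -.3709 .034 1.141
```

```text
t 2.85 pos [ 0.566  -0.3754  0.0372] yaw 1.1405 tilt -1.0 | turn -0.0005 d [ 0.0047 -0.0005  0.0032] F [-0.42 -0.1  -0.26] M [ 0.079 -0.03  -0.018] w 0.997 q6 -0.19
```

Call:
jog_arm(deltas=[0,0,0,0,0,0,0,0,0,0,0,0,0,0,0,0,0,0,0,0], jaw=0.0, force=80)

```text
time: 3.48
tool_pos: [0.5656, -0.3747, 0.0363]
tcp_rot: [2.643, 1.696, 0.001]
wrist_force: [0.8, -0.8, 4.6]
width: 0.325
grip_force: 78.5
```

```bash
python3 d.py .5675 -.3709 .034 1.141
```

```text
t 3.475 pos [ 0.5656 -0.3747  0.0363] yaw 1.1407 tilt -1.0 | turn -0.0003 d [0.0042 0.0002 0.0023] F [ 0.79 -0.79  4.57] M [0.143 0.123 0.039] w 0.325 q6 -0.19
```

Converted, -0.05 m / 0.4 = -0.125, -0.04 m / 0.4 = -0.1, -0.1835 rad / 1.5708 = -0.1168.

Call:
jog_arm(deltas=[0,0,-0.0375,0,0,0,-0.1,0,0,0,-0.125,0,0,0,-0.125,-0.1168,0,0,0,-0.1168])

```text
time: 4.1
tool_pos: [0.5674, -0.3761, 0.1969]
tcp_rot: [2.277, 2.151, 0.003]
wrist_force: [0.2, -0.7, -2.6]
width: 0.321
grip_force: 79.6
```

```bash
python3 d.py .5727 -.0079 .2 1.508
```

```text
t 4.1 pos [ 0.5674 -0.3761  0.1969] yaw 1.5138 tilt -0.99995 | turn 0.0058 d [ 0.3678 -0.0178 -0.0052] F [ 0.24 -0.71 -2.6 ] M [-0.011 -0.022  0.006] w 0.321 q6 -0.56
```

Converted, 0.053 m / 0.4 = 0.1325, 0.03 m / 0.4 = 0.075.

Call:
jog_arm(deltas=[0.075,-0.0045,0,0,0.1325,-0.0063,0,0,0.1325,-0.0063,0,0,0.1325,-0.0063,0,0,0.1325,-0.0063,0,0])

```text
time: 4.72
tool_pos: [0.5664, -0.129, 0.1888]
tcp_rot: [-2.29, -2.146, 0.002]
wrist_force: [1.3, -0.8, -3.7]
width: 0.323
grip_force: 79.6
```

Call:
jog_arm(deltas=[0.1325,-0.0063,0,0,0.125,-0.0063,0,0,0.057,-0.0025,0,0,0,0,0,0,0,0,0,0])

```text
time: 5.35
tool_pos: [0.5692, -0.006, 0.1894]
tcp_rot: [-2.289, -2.15, 0.003]
wrist_force: [0.9, 0.4, -1.9]
width: 0.326
grip_force: 79.6
```

Call:
jog_arm(deltas=[0,0,0,0,0,0,0,0,0,0,0,0])

```text
time: 5.72
tool_pos: [0.5703, -0.0067, 0.1903]
tcp_rot: [2.292, 2.149, -0.0]
wrist_force: [0.1, 0.1, -3.8]
width: 0.326
grip_force: 79.6
```

```bash
python3 d.py .5727 -.0079 .2 1.508
```

Run:
```python
from h import *
o=[]
for n in("scene","top"):
    I=vision.read_camera(n)[:,:,::-1].copy();cv2.imwrite(f"pics/{n}1.png",I)
    o.append(crop(I,proj(n,(.573,-.004,.19)),50,4))
cv2.imwrite("pics/c2.png",np.hstack(o))
```

```bash
python3 d.py .5727 -.0079 .2 1.508
```

```text
t 5.725 pos [ 0.5703 -0.0067  0.1903] yaw 1.5066 tilt -1.0 | turn -0.0014 d [-0.001   0.0025 -0.0097] F [ 0.08  0.1  -3.79] M [ 0.002 -0.006  0.013] w 0.326 q6 0.01
t 5.825 pos [ 0.5703 -0.0065  0.1903] yaw 1.507 tilt -1.0 | turn -0.001 d [-0.0013  0.0025 -0.0097] F [-0.06 -0.23 -3.09] M [-0.027  0.042 -0.046] w 0.327 q6 0.01
```

View pics/c2.png

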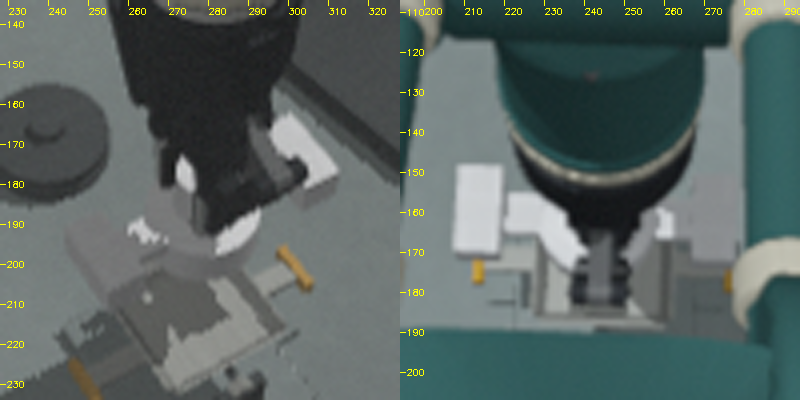

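The rotor hangs level and aligned over the dish. In the top crop its paddle plates are centred at crop px (478,210) and (716,210).

Run:
```python
from h import *
c=proj("top",(.573,-.004,.19));x0=np.array([int(c[0])-50,int(c[1])-50])
P=[plane("top",(np.array([u-400+.5,v+.5])/4-.5)+x0,.189) for u,v in((478,210),(716,210))]
print(P,(P[0]+P[1])/2,np.linalg.norm(P[0]-P[1]))
c=proj("scene",(.573,-.004,.19));x0=np.array([int(c[0])-50,int(c[1])-50])
I=cv2.imread("pics/top1.png")
p=plane("scene",(np.array([303+.5,146+.5])/4-.5)+x0,.189);print(p)
```

```text
[array([0.57176656, 0.0576417 , 0.189     ]), array([ 0.56935934, -0.0609513 ,  0.189     ])] [ 0.57056295 -0.0016548   0.189     ] 0.118617429080111
[0.57353948 0.06056161 0.189     ]
```

Converted, 0.03 m / 0.4 = 0.075, 0.0025 m / 0.4 = 0.0063.

Call:
jog_arm(deltas=[-0.0033,0.0063,0.05,0,0,0,0.075,0,0,0,0.045,0,0,0,0,0,0,0,0,0])

```text
time: 6.45
tool_pos: [0.5733, -0.0075, 0.1228]
tcp_rot: [2.29, 2.15, 0.001]
wrist_force: [0.6, -0.1, -2.6]
width: 0.323
grip_force: 79.6
```

Call:
jog_arm(deltas=[0,0,0.01,0,0,0,0.01,0,0,0,0,0,0,0,0,0])

```text
time: 6.95
tool_pos: [0.5727, -0.0075, 0.1144]
tcp_rot: [2.29, 2.15, 0.0]
wrist_force: [-0.1, 0.2, -3.2]
width: 0.325
grip_force: 79.6
```

```bash
python3 d.py .573 -.008 .107 1.508
```

```text
t 6.95 pos [ 0.5727 -0.0075  0.1144] yaw 1.5078 tilt -1.0 | turn -0.0002 d [-0.0005  0.0003  0.0074] F [-0.14  0.16 -3.2 ] M [-0.029 -0.033 -0.006] w 0.325 q6 0.01
```

Position is good. Lower until contact shows.

Converted, 0.003 m / 0.4 = 0.0075, 0.0025 m / 0.4 = 0.0063.

Call:
jog_arm(deltas=[0,0,0.0075,0,0,0,0.0063,0,0,0,0,0])

```text
time: 7.32
tool_pos: [0.5724, -0.0075, 0.1083]
tcp_rot: [-2.29, -2.15, 0.001]
wrist_force: [-0.2, -0.2, -3.0]
width: 0.328
grip_force: 79.6
```

Call:
jog_arm(deltas=[0,0,0.0038,0,0,0,0,0])

```text
time: 7.58
tool_pos: [0.5726, -0.0075, 0.1071]
tcp_rot: [-2.29, -2.15, 0.0]
wrist_force: [-0.6, 0.6, -2.9]
width: 0.322
grip_force: 79.6
```

```bash
python3 d.py .573 -.008 .107 1.508
```

```text
t 7.575 pos [ 0.5726 -0.0075  0.1071] yaw 1.5078 tilt -1.0 | turn -0.0002 d [-0.0005  0.0004  0.0001] F [-0.59  0.59 -2.91] M [-0.006  0.025  0.009] w 0.322 q6 0.01
```

Call:
jog_arm(deltas=[0,0,0.0025,0,0,0,0,0])

```text
time: 7.82
tool_pos: [0.5728, -0.0075, 0.1064]
tcp_rot: [2.29, 2.15, 0.0]
wrist_force: [-0.7, -0.0, -2.9]
width: 0.323
grip_force: 79.6
```

Call:
jog_arm(deltas=[0,0,0,0,0,0,0,0,0,0,0,0,0,0,0,0], jaw=1.0)

```text
time: 8.32
tool_pos: [0.5729, -0.0075, 0.1065]
tcp_rot: [2.29, 2.15, 0.001]
wrist_force: [-0.4, -0.1, -0.8]
width: 0.999
grip_force: 0.0
```

Call:
jog_arm(deltas=[0,0,-0.025,0,0,0,-0.075,0,0,0,-0.125,0,0,0,-0.125,0,0,0,0,0])

```text
time: 8.95
tool_pos: [0.5763, -0.0077, 0.2533]
tcp_rot: [2.284, 2.145, 0.013]
wrist_force: [0.6, 0.0, 0.4]
width: 1.001
grip_force: 0.0
```

Call:
jog_arm(deltas=[0,0.1,0,0,0,0.125,0,0,0,0.125,0,0,0,0.125,0,0,0,0,0,0])

```text
time: 9.57
tool_pos: [0.7639, -0.0197, 0.2423]
tcp_rot: [-2.289, -2.148, 0.004]
wrist_force: [-0.1, 0.3, -0.3]
width: 0.996
grip_force: 0.0
```

Run:
```python
from h import *
o=[]
for n in("scene","top"):
    I=vision.read_camera(n)[:,:,::-1].copy();cv2.imwrite(f"pics/{n}2.png",I)
    o.append(crop(I,proj(n,(.573,-.004,.09)),50,4))
cv2.imwrite("pics/c3.png",np.hstack(o))
```

```text
(no output)
```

View pics/c3.png

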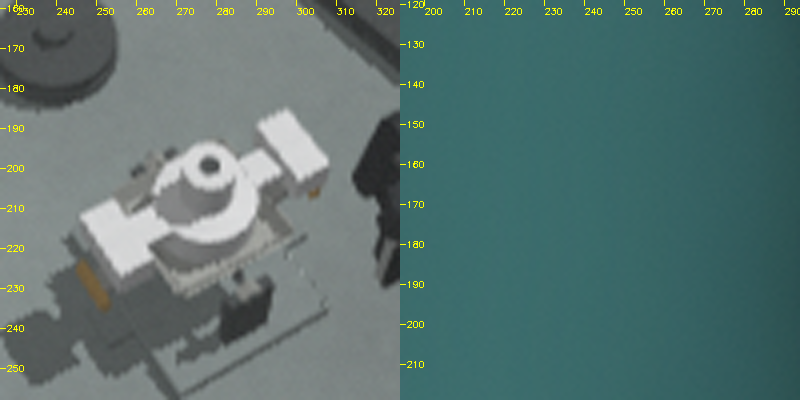

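The orange tips sit within about a pixel of where they were when level, so this rotor looks true. I'll go over the other rotor and confirm with both views.

Converted, 0.175 rad / 1.5708 = 0.1114.

Call:
jog_arm(deltas=[0,0,0,0.1114,0,0,0,0.1114,0,0,0,0.1114,0,0,0,0.1114,0,0,0,0.0834])

```text
time: 10.3
tool_pos: [0.7607, -0.0193, 0.2474]
tcp_rot: [2.966, 1.036, 0.0]
wrist_force: [0.4, 0.0, 0.1]
width: 0.998
grip_force: 0.0
```

```bash
python3 d.py .4166 -.2165 .24 .677
```

```text
t 10.3 pos [ 0.7607 -0.0193  0.2474] yaw 0.6722 tilt -1.0 | turn -0.0048 d [-0.3917 -0.0618  0.0073] F [0.36 0.01 0.08] M [ 0.012  0.009 -0.014] w 0.998 q6 0.84
```

Converted, -0.055 m / 0.4 = -0.1375, -0.04 m / 0.4 = -0.1, -0.005 rad / 1.5708 = -0.0032.

Call:
jog_arm(deltas=[-0.1,-0.0155,0,-0.0032,-0.1375,-0.022,0,0,-0.1375,-0.022,0,0,-0.1375,-0.022,0,0,-0.1375,-0.022,0,0])

```text
time: 10.92
tool_pos: [0.531, -0.1511, 0.2468]
tcp_rot: [2.96, 1.051, 0.001]
wrist_force: [0.5, -0.4, 0.1]
width: 0.998
grip_force: 0.0
```

Call:
jog_arm(deltas=[-0.1375,-0.022,0,0,-0.125,-0.0195,0,0,-0.0668,-0.01,0,0,0,0,0,0,0,0,0,0])

```text
time: 11.55
tool_pos: [0.4189, -0.2174, 0.2468]
tcp_rot: [2.96, 1.05, 0.002]
wrist_force: [-0.1, -0.5, 0.0]
width: 0.999
grip_force: 0.0
```

Call:
jog_arm(deltas=[0,0,0,0,0,0,0,0])

```text
time: 11.8
tool_pos: [0.4196, -0.2175, 0.2462]
tcp_rot: [-2.96, -1.052, 0.0]
wrist_force: [0.0, 0.1, -0.3]
width: 0.998
grip_force: 0.0
```

Run:
```python
from h import *
o=[]
for n in("scene","top"):
    I=vision.read_camera(n)[:,:,::-1].copy();cv2.imwrite(f"pics/{n}3.png",I)
    o.append(crop(I,proj(n,(.573,-.004,.09)),50,4))
    m=cv2.inRange(cv2.cvtColor(I,cv2.COLOR_BGR2HSV),(12,120,110),(30,255,255))
    for c in cv2.findContours(m,0,2)[0]:
        if cv2.contourArea(c)>4: print(n,"orange",c.reshape(-1,2).mean(0),cv2.contourArea(c))
cv2.imwrite("pics/c4.png",np.hstack(o))
```

```bash
python3 d.py .4166 -.2165 .24 .677
```

```text
top orange [141.78571429 105.42857143] 221.0
t 11.9 pos [ 0.4195 -0.2176  0.2461] yaw 0.6828 tilt -1.0 | turn 0.0058 d [-0.0015 -0.0027  0.0061] F [ 0.36 -1.07 -0.55] M [ 0.046 -0.032  0.009] w 0.999 q6 0.36
```

View pics/c4.png

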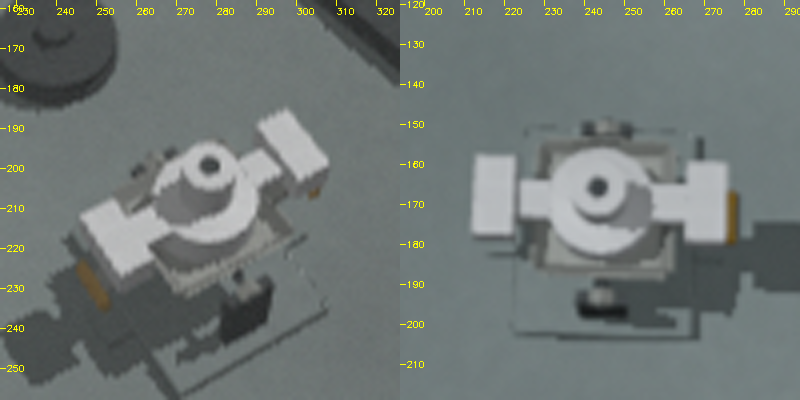

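Run:
```python
from h import *
c=[np.array([int(v)-50 for v in proj(n,(.573,-.004,.09))]) for n in("scene","top")]
S=lambda u,v:np.array([u+.5,v+.5])/4-.5+c[0]
T=lambda u,v:np.array([u-400+.5,v+.5])/4-.5+c[1]
a=tri(S(293,144.5),T(494,196));b=tri(S(117,238.5),T(707.5,201));k=tri(S(209,166),T(597,187))
print(a,b,k);d=a[0]-b[0];print("tilt",np.arcsin(d[2]/np.linalg.norm(d)),np.linalg.norm(d),(a[0]+b[0])/2)
```

```text
(array([0.57541134, 0.0576321 , 0.10039726]), np.float64(0.0011088233561562808)) (array([ 0.56949222, -0.06106593,  0.10282727]), np.float64(0.0009052156566728968)) (array([ 0.57237543, -0.00083576,  0.1276987 ]), np.float64(0.000520110598544132))
tilt -0.020443939647744904 0.1188703620712544 [ 0.57245178 -0.00171692  0.10161226]
```

The beam is level: tilt is about -0.02 rad and the rotor is centred within 2 mm. So the other rotor is the off-centre one. Grasping it now.

Converted, 0.05 m / 0.4 = 0.125, -0.0027 m / 0.4 = -0.0068, 0.005 rad / 1.5708 = 0.0032.

Call:
jog_arm(deltas=[-0.0038,-0.0068,0.1,0.0032,0,0,0.125,0,0,0,0.1,0,0,0,0.025,0,0,0,0,0])

```text
time: 12.52
tool_pos: [0.4163, -0.2168, 0.1063]
tcp_rot: [-2.963, -1.043, 0.001]
wrist_force: [-0.5, -0.3, 0.8]
width: 1.003
grip_force: 0.0
```

Call:
jog_arm(deltas=[0,0,0,0,0,0,0,0])

```text
time: 12.78
tool_pos: [0.4175, -0.2176, 0.1081]
tcp_rot: [2.961, 1.042, 0.004]
wrist_force: [0.2, 0.4, -0.7]
width: 1.0
grip_force: 0.0
```

```bash
python3 d.py .4166 -.2165 .035 .677
```

```text
t 12.775 pos [ 0.4175 -0.2176  0.1081] yaw 0.6768 tilt -0.99999 | turn -0.0002 d [-0.0001 -0.0017  0.0731] F [ 0.22  0.39 -0.72] M [ 0.    -0.01   0.012] w 1.0 q6 0.36
```

Converted, 0.03 m / 0.4 = 0.075, 0.025 m / 0.4 = 0.0625.

Call:
jog_arm(deltas=[0,-0.0038,0.075,0,0,0,0.0625,0,0,0,0.045,0,0,0,0,0,0,0,0,0])

```text
time: 13.4
tool_pos: [0.4162, -0.2163, 0.0345]
tcp_rot: [2.962, 1.042, 0.002]
wrist_force: [0.1, -0.3, 0.4]
width: 0.996
grip_force: 0.0
```

Call:
jog_arm(deltas=[0,0,0,0,0,0,0,0])

```text
time: 13.65
tool_pos: [0.4158, -0.216, 0.0342]
tcp_rot: [2.962, 1.043, 0.002]
wrist_force: [-0.3, 0.9, 0.4]
width: 1.0
grip_force: 0.0
```

```bash
python3 d.py .4166 -.2165 .035 .677
```

```text
t 13.65 pos [ 0.4158 -0.216   0.0342] yaw 0.6768 tilt -1.0 | turn -0.0002 d [ 0.0003  0.0008 -0.0008] F [-0.26  0.85  0.41] M [-0.02   0.001  0.017] w 1.0 q6 0.36
```

Call:
jog_arm(deltas=[0,0,0,0,0,0,0,0,0,0,0,0,0,0,0,0,0,0,0,0], jaw=0.0, force=90)

```text
time: 14.28
tool_pos: [0.4157, -0.2158, 0.0337]
tcp_rot: [2.963, 1.043, 0.001]
wrist_force: [-0.3, 1.2, 3.8]
width: 0.321
grip_force: 88.8
```

```bash
python3 d.py .4166 -.2165 .035 .677
```

```text
t 14.275 pos [ 0.4157 -0.2158  0.0337] yaw 0.6767 tilt -1.0 | turn -0.0003 d [ 0.0003  0.0011 -0.0013] F [-0.32  1.16  3.78] M [ 0.19   0.038 -0.015] w 0.321 q6 0.36
```

Converted, -0.05 m / 0.4 = -0.125, -0.04 m / 0.4 = -0.1.

Call:
jog_arm(deltas=[0,0,-0.0375,0,0,0,-0.1,0,0,0,-0.125,0,0,0,-0.125,0,0,0,-0.125,0])

```text
time: 14.9
tool_pos: [0.4143, -0.2152, 0.2398]
tcp_rot: [-2.963, -1.043, 0.001]
wrist_force: [0.4, -0.1, -3.2]
width: 0.32
grip_force: 89.2
```

Call:
jog_arm(deltas=[0,0,0,0.1146,0,0,0,0.1146,0,0,0,0.1146,0,0,0,0,0,0,0,0])

```text
time: 15.52
tool_pos: [0.4149, -0.2155, 0.2382]
tcp_rot: [-3.134, -0.219, 0.001]
wrist_force: [0.6, 0.1, -1.9]
width: 0.325
grip_force: 89.2
```

```bash
python3 d.py .437 .281 .24 .137
```

```text
t 15.525 pos [ 0.4149 -0.2155  0.2382] yaw 0.1397 tilt -1.0 | turn 0.0027 d [ 0.0897 -0.4889 -0.0017] F [ 0.61  0.06 -1.92] M [-0.022 -0.087 -0.031] w 0.325 q6 0.9
```

Converted, -0.05 m / 0.4 = -0.125, 0.009 m / 0.4 = 0.0225.

Call:
jog_arm(deltas=[0.0125,-0.0625,0,0,0.0225,-0.125,0,0,0.0225,-0.125,0,0,0.0225,-0.125,0,0,0.0225,-0.125,0,0])

```text
time: 16.15
tool_pos: [0.4249, 0.0143, 0.2384]
tcp_rot: [3.134, 0.218, 0.001]
wrist_force: [1.1, 0.2, -2.7]
width: 0.324
grip_force: 89.5
```

Call:
jog_arm(deltas=[0.0225,-0.125,0,0,0.0225,-0.125,0,0,0.0225,-0.125,0,0,0.0225,-0.125,0,0,0.0225,-0.1,0,0])

```text
time: 16.77
tool_pos: [0.4366, 0.2587, 0.2383]
tcp_rot: [3.134, 0.22, -0.0]
wrist_force: [0.6, 0.4, -2.8]
width: 0.323
grip_force: 89.5
```

Call:
jog_arm(deltas=[0.0125,-0.06,0,0,0,0,0,0,0,0,0,0])

```text
time: 17.15
tool_pos: [0.4384, 0.2805, 0.238]
tcp_rot: [3.133, 0.217, -0.001]
wrist_force: [-1.2, 0.2, -2.5]
width: 0.321
grip_force: 89.6
```

```bash
python3 d.py .437 .281 .04 .137
```

```text
t 17.15 pos [0.4384 0.2805 0.238 ] yaw 0.1381 tilt -1.0 | turn 0.0011 d [-0.0011 -0.0009  0.198 ] F [-1.2   0.18 -2.47] M [-0.013 -0.061  0.003] w 0.321 q6 1.95
```

Converted, 0.05 m / 0.4 = 0.125, 0.04 m / 0.4 = 0.1.

Call:
jog_arm(deltas=[0,0,0.075,0,0,0,0.125,0,0,0,0.125,0,0,0,0.1,0,0,0,0.05,0])

```text
time: 17.77
tool_pos: [0.4369, 0.2787, 0.0457]
tcp_rot: [3.132, 0.213, -0.006]
wrist_force: [-1.0, -0.1, -2.7]
width: 0.325
grip_force: 89.6
```

Call:
jog_arm(deltas=[0,0,0.005,0,0,0,0,0,0,0,0,0])

```text
time: 18.15
tool_pos: [0.44, 0.2816, 0.048]
tcp_rot: [-3.133, -0.214, -0.004]
wrist_force: [0.3, 0.2, -2.0]
width: 0.322
grip_force: 89.6
```

```bash
python3 d.py .437 .281 .0385 .137
```

```text
t 18.15 pos [0.44   0.2816 0.048 ] yaw 0.1365 tilt -1.0 | turn -0.0005 d [-0.0031  0.0002  0.0095] F [ 0.34  0.22 -2.03] M [ 0.015  0.011 -0.026] w 0.322 q6 1.96
```

Converted, 0.005 m / 0.4 = 0.0125, 0.003 m / 0.4 = 0.0075.

Call:
jog_arm(deltas=[0,0,0.0125,0,0,0,0.0075,0,0,0,0,0,0,0,0,0])

```text
time: 18.65
tool_pos: [0.4386, 0.2812, 0.0382]
tcp_rot: [3.134, 0.215, -0.0]
wrist_force: [0.6, -0.2, -3.6]
width: 0.323
grip_force: 89.6
```

Call:
jog_arm(deltas=[0,0,0.0038,0,0,0,0,0])

```text
time: 18.9
tool_pos: [0.439, 0.2813, 0.0377]
tcp_rot: [-3.134, -0.215, -0.001]
wrist_force: [-1.3, -1.0, 4.5]
width: 0.322
grip_force: 90.5
```

```bash
python3 d.py .437 .281 .038 .137
```

```text
t 18.9 pos [0.439  0.2813 0.0377] yaw 0.1369 tilt -1.0 | turn -0.0001 d [-0.0021  0.     -0.0003] F [-1.3  -0.97  4.46] M [-0.282  0.378  0.023] w 0.322 q6 1.96
```

Contact with the tray floor is felt. Release, retreat, and look.

Call:
jog_arm(deltas=[0,0,0,0,0,0,0,0,0,0,0,0,0,0,0,0], jaw=1.0)

```text
time: 19.4
tool_pos: [0.4387, 0.2812, 0.0367]
tcp_rot: [-3.134, -0.215, 0.0]
wrist_force: [-0.7, 0.5, -0.1]
width: 0.997
grip_force: 0.0
```

Call:
jog_arm(deltas=[0,0,-0.0375,0,0,0,-0.1,0,0,0,-0.125,0,0,0,-0.125,0,0,0,-0.125,0])

```text
time: 20.02
tool_pos: [0.4386, 0.2811, 0.2447]
tcp_rot: [-3.134, -0.215, -0.002]
wrist_force: [0.7, 0.8, 0.2]
width: 1.001
grip_force: 0.0
```

Call:
jog_arm(deltas=[0,-0.125,0,0,0,-0.15,0,0,0,-0.15,0,0,0,-0.125,0,0,0,-0.075,0,0])

```text
time: 20.65
tool_pos: [0.4038, 0.5313, 0.2429]
tcp_rot: [-3.133, -0.217, -0.001]
wrist_force: [-1.2, -0.2, -0.9]
width: 1.001
grip_force: 0.0
```

Call:
jog_arm(deltas=[0,0,0,0,0,0,0,0,0,0,0,0,0,0,0,0,0,0,0,0])

```text
time: 21.28
tool_pos: [0.4049, 0.5282, 0.242]
tcp_rot: [-3.134, -0.213, -0.0]
wrist_force: [0.3, -0.3, -0.0]
width: 1.001
grip_force: 0.0
```

Run:
```python
from h import *
A=[vision.read_camera(n)[:,:,::-1].copy() for n in("scene","top")]
for n,a in zip(("scene","top"),A): cv2.imwrite(f"pics/{n}5.png",a)
g=lambda n,p:crop(A[n=="top"],proj(n,p),50 if p[1]<.1 else 45,4)[:360,:360]
cv2.imwrite("pics/c5.png",cv2.resize(np.vstack([np.hstack([g(n,p) for n in("scene","top")]) for p in((.573,-.004,.09),(.438,.28,.03))]),(600,600)))
```

```text
(no output)
```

View pics/c5.png

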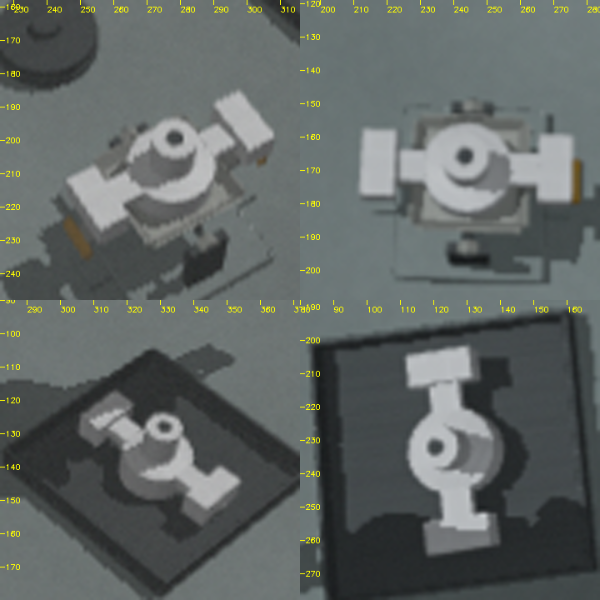

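The picture shows the true rotor seated with the beam level, boss at top-view (242,165). The other stands upright well inside the tray, boss at top-view (118,232).

```bash
python3 -c "
from workcell import bot, vision, telemetry
print(bot.finish_job())"
```

```text
the job is handed in; nothing more can be done
None
```

The job is handed in at about 21 s: the true rotor sits on the balance with the beam level (tilt about 0.02 rad), and the other stands upright in the reject tray; I weighed only the first rotor and took the second as off-centre because exactly one is.

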